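# Pack keepsakes into a pump-lid storage box

### The job

Pack the keepsakes away for the house clear-out: first move the spectacles case and the pale wooden box that lie on the storage box's lid onto the cork mat, laid flat, then open the lid and put every keepsake (the small round tins and small dark jewellery boxes on the wooden mat) onto the floor of the box, none on top of another. Then close the lid fully without slamming it and pump out the air with two full strokes of the pump head, each time down to its stop and let right back up. Leave the mug, tape, bowl, bottle, jar and clock alone.

Things in the scene. Friction and masses are not known exactly. Their poses are not given: they have to be found in the camera images.
- box: grey storage box fixed to the table, 180 mm (its x) by 280 mm (its y) outside, 80 mm high without the lid, walls and floor 5 mm thick, so the inner floor is 5 mm above the table. Origin: centre of its underside; its x axis points away from the robot, roughly (yaw within 0.12 rad).
- lid (a joint): angle of the white lid of the box, rad: 0 shut, 1.9 fully open. The lid is hinged along the box's far (+x) upper edge, its front edge rises and swings away from the robot. It is 8 mm thick, its top lies 88 mm above the table when shut. The hinge is stiff (about 0.45 N m): the lid stays at whatever angle it is left.
- lid_hinge (a point): point on the hinge axis, in the middle of the lid's width, 80 mm above the table; the hinge axis is parallel to the box's y axis, and positive angles turn about +y.
- lid_handle (a point): point on the lid's upright white tab, near the lid's front edge and midway along it: 165 mm from the hinge axis along the lid and 22 mm above the lid's top face (30 mm above the hinge plane); moves with the lid. The tab is 30 mm wide along the box's y, 14 mm thick, and stands 36 mm up from the lid's top face.
- pump_top (a point): centre of the top of the round white pump head (40 mm across) that stands on the middle of the lid, 85 mm from the hinge axis; with lid shut and head up it is 140 mm above the table. It goes straight down into the lid. Its 22 mm stem slides in a 52 mm wide collar, 10 mm high.
- pump (a joint): how far the pump head is pressed, m: 0 up, 0.022 at its stop. Spring: 3 N to start, about 10 N at the stop; it rises by itself when let go.
- tray: brown wooden place mat, 340 mm (x) by 220 mm (y), 4 mm thick, fixed, on which the keepsakes stand at the start (with a roll of tape, which stays). To the left or to the right of the box. Origin: centre of its underside, on the table.
- mat: cork place mat, 340 mm (x) by 220 mm (y), 4 mm thick, fixed, on the other side of the box; a mug stands on its far (+x) end, about 120 mm from its middle, and stays. Origin: centre of its underside, on the table.
- tin0: keepsake, may be absent: small round metal tin, 44 mm across, 38 mm high. Origin: its centre (19 mm above its underside), z along its axis.
- tin1: keepsake, may be absent: small round metal tin, 44 mm across, 38 mm high. Origin: its centre (19 mm above its underside), z along its axis.
- jewel0: keepsake, may be absent: small dark wooden jewellery box with a brass seam, 50 mm (x) by 42 mm (y), 36 mm high; it does not open. Origin: its centre, 18 mm above its underside.
- jewel1: keepsake, may be absent: small dark wooden jewellery box with a brass seam, 50 mm (x) by 42 mm (y), 36 mm high; it does not open. Origin: its centre, 18 mm above its underside.
- case: spectacles case, black, 150 mm (x) by 48 mm (y), 40 mm high; at the start it lies on the box's lid. Origin: its centre. Does not open.
- woodbox: oblong pale wooden box with a brass clasp, 95 mm (x) by 56 mm (y), 45 mm high; at the start it lies on the box's lid. Origin: its centre. Does not open.
- tape: bystander, to be left alone: roll of brown packing tape lying flat, 96 mm across, 45 mm high, on the wooden mat's far end. Origin: centre of its underside.
- mug: bystander, to be left alone: white mug, 76 mm across, 80 mm high, on the cork mat's far end. Origin: centre of its underside.
- bowl: bystander, to be left alone: blue bowl 110 mm across, beyond the box. Origin: centre of its underside.
- lotion: bystander, to be left alone: small amber bottle, 50 mm across, 110 mm high, beyond the box. Origin: centre of its underside.
- clock: bystander, to be left alone: small black alarm clock, beyond the box. Origin: centre of its underside.
- jar: bystander, to be left alone: glass jar with a white lid, 66 mm across, 75 mm high, beyond the box. Origin: centre of its underside.
Mind the look-alikes: they are no part of the job. What is shaped like the jewel0 but green or pink is not meant.

How it is judged (in metres and radians):
On the way, in this order (a step that is already met when the one before it is completed fails the run):
1. what lay on the lid lies on the cork mat, let go, with the lid still shut (x of case in the frame of mat between -0.17 and 0.17 m and y of case in the frame of mat between -0.11 and 0.11 m and z of case in the frame of mat between 0.01 and 0.04 m and x of woodbox in the frame of mat between -0.17 and 0.17 m and y of woodbox in the frame of mat between -0.11 and 0.11 m and z of woodbox in the frame of mat between 0.01 and 0.04 m and contact force between each of case, woodbox and the fingers below 0.05 N and value of joint lid below 0.1 rad), for 0.2 s.
2. the lid is open (more than 1.2 rad) (value of joint lid above 1.2 rad), for 0.2 s.
3. all keepsakes are on the floor of the box, let go, with the lid open (x of tin0 in the frame of box between -0.085 and 0.085 m and y of tin0 in the frame of box between -0.135 and 0.135 m and z of tin0 in the frame of box between 0.01 and 0.042 m and x of tin1 in the frame of box between -0.085 and 0.085 m and y of tin1 in the frame of box between -0.135 and 0.135 m and z of tin1 in the frame of box between 0.01 and 0.042 m and x of jewel0 in the frame of box between -0.085 and 0.085 m and y of jewel0 in the frame of box between -0.135 and 0.135 m and z of jewel0 in the frame of box between 0.01 and 0.042 m and x of jewel1 in the frame of box between -0.085 and 0.085 m and y of jewel1 in the frame of box between -0.135 and 0.135 m and z of jewel1 in the frame of box between 0.01 and 0.042 m and contact force between each of tin0, tin1, jewel0, jewel1 and the fingers below 0.05 N and value of joint lid above 1 rad), for 0.2 s.
4. the lid is fully shut (value of joint lid below 0.04 rad), for 0.2 s.
5. the pump head is pressed to its stop (value of joint pump above 0.02 m and value of joint lid below 0.04 rad), for 0.1 s.
6. the pump head is back up (value of joint pump below 0.003 m and value of joint lid below 0.04 rad), for 0.1 s.
7. the pump head is pressed to its stop a second time (all of step 5), for 0.1 s.
At the end, for the whole second after the job is handed in: Keepsake centres inside the box, at most 42 mm above the table (none stacked); case and pale wooden box flat on the cork mat (centres over it, at most 40 mm up); lid shut (under 0.04 rad), pump head up (under 3 mm); all at rest (all of step 6 and x of case in the frame of mat between -0.17 and 0.17 m and y of case in the frame of mat between -0.11 and 0.11 m and z of case in the frame of mat between 0.01 and 0.04 m and x of woodbox in the frame of mat between -0.17 and 0.17 m and y of woodbox in the frame of mat between -0.11 and 0.11 m and z of woodbox in the frame of mat between 0.01 and 0.04 m and x of tin0 in the frame of box between -0.085 and 0.085 m and y of tin0 in the frame of box between -0.135 and 0.135 m and z of tin0 in the frame of box between 0.01 and 0.042 m and x of tin1 in the frame of box between -0.085 and 0.085 m and y of tin1 in the frame of box between -0.135 and 0.135 m and z of tin1 in the frame of box between 0.01 and 0.042 m and x of jewel0 in the frame of box between -0.085 and 0.085 m and y of jewel0 in the frame of box between -0.135 and 0.135 m and z of jewel0 in the frame of box between 0.01 and 0.042 m and x of jewel1 in the frame of box between -0.085 and 0.085 m and y of jewel1 in the frame of box between -0.135 and 0.135 m and z of jewel1 in the frame of box between 0.01 and 0.042 m and linear speed of each of tin0, tin1, jewel0, jewel1, case, woodbox below 0.02 m/s); the robot touches nothing.
It fails at once if the mug, tape, bowl, bottle, jar or clock is shoved more than 5 cm or knocked over (distance of any of tape, mug, bowl, lotion, clock, jar from where it was at the start of the episode above 0.05 m or angle between any of tape, mug, bowl, lotion, clock, jar's own z axis and vertical above 0.6 rad).
It fails at once if the lid is raised while the spectacles case or the wooden box is still on it (value of joint lid above 0.25 rad and ((z of case in the frame of box above 0.06 m and x of case in the frame of box between -0.09 and 0.12 m and y of case in the frame of box between -0.14 and 0.14 m) or (z of woodbox in the frame of box above 0.06 m and x of woodbox in the frame of box between -0.09 and 0.12 m and y of woodbox in the frame of box between -0.14 and 0.14 m))).
It fails at once if the lid is slammed shut (faster than 3 rad/s in the last part of its swing) (value of joint lid below 0.3 rad and velocity of joint lid below -3 rad/s).
Of tin0, tin1, jewel0, jewel1 only 2 to 4 are there at a start; the rules pass over those that are not, and their reading is None.
At some moment in a run one of tin0, tin1, jewel0, jewel1 may be knocked a few centimetres aside while the robot is not near it.
Once in a run the grip may slacken for a moment while it holds something.
It also fails if it takes over 210 s, if anything falls off the work surface, if the arm or the gripper's body presses on something with over 40 N, if the wrist force passes 120 N, or if a joint passes its speed limit or range.

### The arm

A 7-joint arm with a two-finger parallel gripper is mounted at the origin on the work surface. World frame = base frame: x ahead of the robot, y to its left, z up, the work surface at z = 0. Lengths are in m, angles in degrees, forces in N, time in s.
With the tool pointing down it reaches from about 0.35 to 0.775 m from the base axis. Payload 3.1 kg.
Tool frame: the origin (TCP) lies on the centre line of the jaws, within the pads' length; the fingertips stand 17 mm ahead of it and the grasp point (between the pads) lies 2 mm behind it (robot.tip_reach is the distance from the TCP to the fingertips, in m); z points along the fingers, y is the direction in which the jaws open and shut (so a half turn about z gives the same grasp; the last joint's range is limited). The gripper opens to 85 mm and grips with 20 to 120 N. Pads are 22 mm wide; open, the fingers measure 114 mm over their backs; the gripper's body (76 mm by 85 mm) begins 54 mm behind the grasp point. The pads swing forward as they close: fully open they stand 13 mm farther back than shut.
Start: joints at [-75.785, 17.813, 0.802, 86.603, -0.252, 75.585, -1.558], TCP at [0.157, 0.527, 0.248] pointing down, gripper open.
Joint ranges: [-154.91, 154.91], [-16.99, 109.72], [-72.82, 74.43], [7.12, 147.25], [-82.49, 262.49], [11.32, 116.49], [-174.64, 174.64]. Speed limits (degrees/s): [159.86, 159.86, 180, 180, 180, 180, 180].

### API

Orientations are given as [roll, pitch, yaw] about the fixed x, y, z axes, in that order (R = Rz(yaw) Ry(pitch) Rx(roll)).
In Python, from station import robot, fingers, vision, workorder, recognise gives the robot as it stands. Calls block until the motion is done:
- robot.move_to(position, orientation): joint-space move of the TCP to a pose.
- robot.line_to(position, orientation=None, velocity=0.15, f_stop=None): straight line of the TCP; orientation=None keeps the orientation; velocity is the mean speed in m/s. With f_stop (N) it stops when the force on the tool has changed by that much, and returns True; else False.
- robot.move_j(angles): joint-space move.
- fingers.gripper_to(opening, force=None): opening from 0.0 (shut) to 1.0 (fully open); force is the grip in N (None keeps the last); returns when the fingers have stopped.
- robot.pause(seconds).
- robot.inverse_kinematics(position, orientation): joint angles nearest the present ones, or None.
- vision.grab_frame(name): name is "scene" or "top" or "wrist"; returns the picture (480x640x3 uint8, red, green, blue); there is no depth.
- vision.calibration(name): a dict with "mtx" (3x3 intrinsics, pixels), "extrinsics" (4x4, takes a point from world to camera coordinates); the wrist camera has in their place "T_tool_cam" (4x4, takes a point from camera to tool coordinates, whose origin is the TCP and whose axes are the flange's). Camera axes: x right, y up, looking along -z (the intrinsics and any distortion apply to the point x, -y, -z); pixel columns grow to the right and rows downward; lengths in m; the calibration is good to about 2 mm. A picture is of the moment at which its call begins: read the wrist's pose just before it. calibration takes no time and is no camera call.
A pose or a line that the arm cannot do raises robot.PlanningError and nothing moves.
- workorder.close_job(): hands the job in, once; it reports no verdict.
Trained networks look in the newest picture that a camera, given by its name, has taken for a name from the list of things; names that differ only in an ending like _2 or _b are one class to them, and where a whole thing is asked for, a point or a joint stands for the part that bears it (a point fixed in the world has none). Each returns a list of dicts, best first, with "p" (0 to 1); they miss things now and then, are a little off and sometimes report something else, mostly with a low value. They report only what shows in the picture. A call takes as long as a camera call. They do not tell look-alikes from the thing itself.
- recognise(label, camera): "rect" ([centre column, centre row, width, height] in pixels, round what is visible of it).
Readings, each from a call of its own:
- robot.current_time_s(): time.
- robot.current_joint_positions(): joint angles.
- robot.current_dq(): joint speeds.
- robot.current_joint_torque(): joint torques, N m.
- robot.current_tool_pos(): TCP position.
- robot.current_eef_rot(): TCP orientation.
- robot.current_contact_force(): force on the tool from outside, world axes, zero at the start.
- robot.current_torque(): the same for the moment, N m.
- robot.current_finger_gap(): opening from 0.0 (shut) to 1.0 (fully open).
Only numpy, scipy, OpenCV 4.12 (cv2) and the standard library are available. Lean on these libraries where they do the work, as an engineer would, in place of code of your own. Each camera call takes 0.05 s, during which the arm holds its last target. There are 200 camera calls.

## Working session

There is one attempt and no reset: what is moved stays moved. The work goes in short steps, each a Python script; the robot and the scene stay as the last script left them, time stands still between calls to the robot, and variables do not carry over. Pictures are saved under pics/ and viewed, about 12 in all and at most 16, crops included, and the job is handed in when it is done.

```bash
ls; mkdir -p pics
cat > h.py <<'E'
import numpy as np, cv2
from station import robot, fingers, vision, workorder, recognise
def grab(cam,name=None):
    im=vision.grab_frame(cam)
    if name: cv2.imwrite(f'pics/{name}.png',cv2.cvtColor(im,cv2.COLOR_RGB2BGR))
    return im
def Rrpy(o):
    r,p,y=np.radians(o)
    c,s=np.cos,np.sin
    Rx=np.array([[1,0,0],[0,c(r),-s(r)],[0,s(r),c(r)]]);Ry=np.array([[c(p),0,s(p)],[0,1,0],[-s(p),0,c(p)]]);Rz=np.array([[c(y),-s(y),0],[s(y),c(y),0],[0,0,1]])
    return Rz@Ry@Rx
def cam(name):
    c=vision.calibration(name); K=np.array(c['mtx'])
    if 'extrinsics' in c: E=np.array(c['extrinsics'])
    else:
        T=np.eye(4);T[:3,:3]=Rrpy(robot.current_eef_rot());T[:3,3]=robot.current_tool_pos()
        E=np.linalg.inv(T@np.array(c['T_tool_cam']))
    return K,E
def pix(P,name,ce=None):
    K,E=ce or cam(name); P=np.atleast_2d(P); q=P@E[:3,:3].T+E[:3,3]; q=q*[1,-1,-1]; u=q@K.T; return u[:,:2]/u[:,2:]
def ray(uv,name,z,ce=None):
    K,E=ce or cam(name); d=np.linalg.inv(K)@np.r_[uv,1]*[1,-1,-1]; R=E[:3,:3]; o=-R.T@E[:3,3]; d=R.T@d
    return o+d*(z-o[2])/d[2]
E
python3 - <<'E'
from h import *
for c in('scene','top','wrist'):
    grab(c,c+'0'); k=vision.calibration(c); print(c,{a:np.round(b,3).tolist() for a,b in k.items()})
for l,z in [('box',.08),('lid_handle',.11),('pump_top',.14),('tray',.004),('mat',.004),('tin0',.042),('jewel0',.04),('case',.128),('woodbox',.133),('tape',.045),('mug',.08)]:
    for r in recognise(l,'top'): print(l,np.round(r['p'],2),np.round(r['rect']),np.round(ray(r['rect'][:2],'top',z),3))
print(robot.current_tool_pos(),robot.current_eef_rot())
E
```

```text
pics
scene {'mtx': [[467.067, 0.0, 323.313], [0.0, 467.067, 242.212], [0.0, 0.0, 1.0]], 'extrinsics': [[-0.311, 0.95, 0.01, 0.158], [-0.647, -0.219, 0.731, 0.259], [0.697, 0.221, 0.683, -1.595], [0.0, 0.0, 0.0, 1.0]]}
top {'mtx': [[492.248, 0.0, 321.599], [0.0, 492.248, 236.395], [0.0, 0.0, 1.0]], 'extrinsics': [[-0.033, -0.999, -0.006, 0.034], [0.979, -0.034, 0.2, -0.522], [-0.201, 0.0, 0.98, -1.06], [0.0, 0.0, 0.0, 1.0]]}
wrist {'mtx': [[414.038, 0.0, 323.895], [0.0, 414.038, 242.002], [0.0, 0.0, 1.0]], 'T_tool_cam': [[-0.0, 0.963, 0.268, 0.068], [1.0, 0.0, -0.0, -0.0], [-0.0, 0.268, -0.963, -0.126], [0.0, 0.0, 0.0, 1.0]]}
box 0.74 [349. 236. 136.  98.] [ 0.516 -0.044  0.08 ]
box 0.73 [168. 243.  21.  21.] [0.514 0.356 0.08 ]
box 0.73 [476. 177.  54.  41.] [ 0.642 -0.336  0.08 ]
box 0.3 [345. 234. 136.  96.] [ 0.521 -0.037  0.08 ]
lid_handle 0.57 [346. 235. 136.  97.] [ 0.512 -0.036  0.11 ]
pump_top 0.61 [349. 227.  18.  17.] [ 0.523 -0.042  0.14 ]
pump_top 0.55 [160. 278.  22.  18.] [0.43 0.35 0.14]
tray 0.83 [190. 243. 103. 144.] [0.527 0.328 0.004]
tray 0.72 [199. 286.  19.  27.
[... 269 characters left out ...]
[ 0.654 -0.345  0.042]
jewel0 0.75 [200. 285.  21.  25.] [0.424 0.293 0.04 ]
jewel0 0.75 [167. 241.  23.  23.] [0.526 0.37  0.04 ]
jewel0 0.68 [207. 353.  32.  24.] [0.273 0.276 0.04 ]
jewel0 0.65 [271. 322.  31.  25.] [0.336 0.134 0.04 ]
case 0.77 [305. 229.  32.  70.] [0.525 0.05  0.128]
woodbox 0.7 [387. 226.  39.  48.] [ 0.525 -0.123  0.133]
woodbox 0.62 [472. 230. 105. 138.] [ 0.509 -0.299  0.133]
tape 0.67 [190. 244. 108. 150.] [0.517 0.316 0.045]
tape 0.66 [186. 189.  46.  46.] [0.647 0.327 0.045]
tape 0.45 [167. 243.  22.  24.] [0.522 0.367 0.045]
mug 0.83 [474. 176.  54.  42.] [ 0.645 -0.332  0.08 ]
[0.15711758 0.52710776 0.24832304] [ 1.79996332e+02 -1.38098703e-03  1.63401517e+02]
```

```bash
python3 -c "
import cv2
a=cv2.imread('pics/top0.png')[110:390,100:560];cv2.imwrite('pics/topc.png',cv2.resize(a,(800,487),interpolation=cv2.INTER_CUBIC))"
```

```text
(no output)
```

View pics/topc.png

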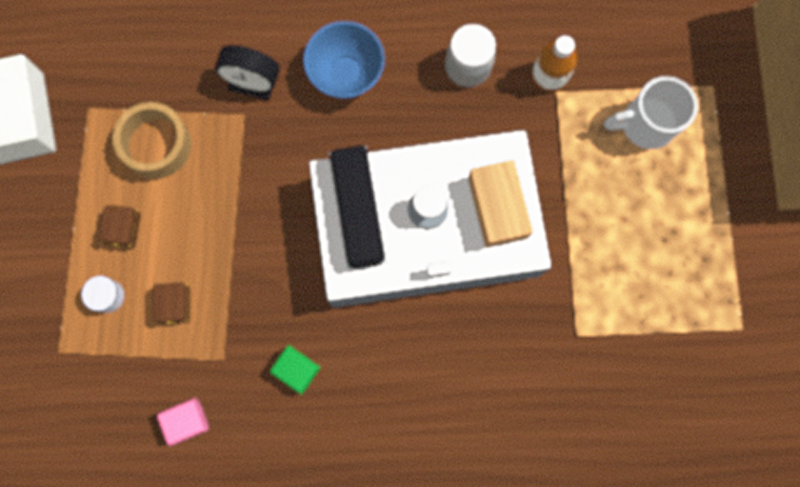

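View pics/scene0.png

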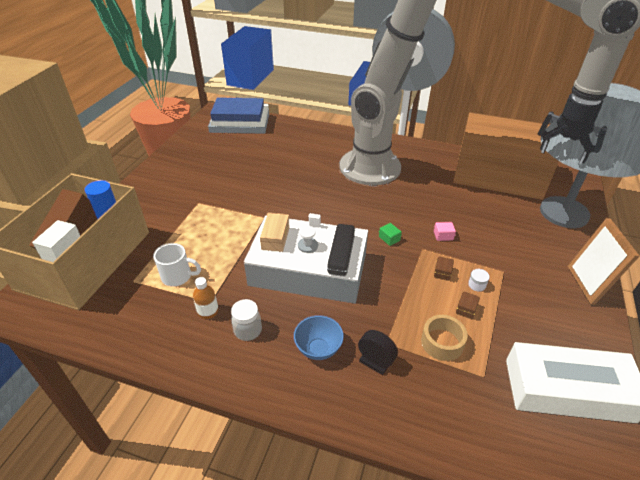

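The top view shows the lid with the black case (crop 357,205), the wood box (500,203) and the pump (430,205). The tray on the left holds one tin (102,295) and two jewel boxes (118,228; 168,303). The cork mat is on the right. The green and pink cubes are decoys. I'll refine these positions with the wrist camera.

```bash
cat >> h.py <<'E'
DN=lambda yaw:[180,0,yaw]
E
python3 - <<'E'
from h import *
import json
S={}
# straight-down views from pose A over tray, box, mat
for n,(x,y,yaw) in dict(wt=(.48,.30,90),wb=(.46,-.03,180),wm=(.48,-.33,90)).items():
    for yw in (yaw,yaw-180 if yaw>0 else 180):
        try: robot.move_to([x,y,.34],DN(yw)); break
        except robot.PlanningError as e: print(n,yw,e)
    robot.pause(.3)
    ce=cam('wrist'); grab('wrist',n); S[n]=[c.tolist() for c in ce]
    for l,z in [('tin0',.042),('jewel0',.04),('case',.128),('woodbox',.133),('pump_top',.14),('mug',.08),('tape',.045)]:
        for r in recognise(l,'wrist'):
            if r['p']>.5: print(n,l,np.round(r['p'],2),np.round(r['rect']),np.round(ray(r['rect'][:2],'wrist',z,ce),3))
json.dump(S,open('S.json','w'))
print(robot.current_time_s())
a=[cv2.imread(f'pics/{n}.png') for n in S]
cv2.imwrite('pics/w3.png',np.hstack([cv2.resize(i,(400,300)) for i in (a[0],a[2])]))
E
```

```text
wt tin0 0.89 [284. 102.  45.  47.] [0.441 0.392 0.042]
wt jewel0 0.97 [376. 122.  55.  50.] [0.53  0.373 0.04 ]
wt jewel0 0.9 [213. 328.  29.  61.] [0.354 0.148 0.04 ]
wt jewel0 0.85 [135. 207.  67.  56.] [0.283 0.288 0.04 ]
wt jewel0 0.74 [275. 194.  49.  44.] [0.429 0.301 0.04 ]
wt jewel0 0.67 [351. 408. 170.  49.] [0.512 0.042 0.04 ]
wt mug 0.56 [375. 124.  57.  49.] [0.526 0.371 0.08 ]
wt tape 0.58 [488. 168. 110.  99.] [0.645 0.329 0.045]
wb jewel0 0.78 [623. 163.  31.  49.] [0.428 0.274 0.04 ]
wb jewel0 0.77 [625.  16.  30.  32.] [0.293 0.25  0.04 ]
wb jewel0 0.75 [493.  67.  69.  68.] [0.338 0.132 0.04 ]
wb case 0.74 [411. 282.  71. 168.] [0.522 0.046 0.128]
wb woodbox 0.77 [216. 279. 100. 120.] [ 0.518 -0.122  0.133]
wb pump_top 0.62 [314. 289.  46.  46.] [ 0.524 -0.038  0.14 ]
wb mug 0.78 [ 54. 357. 107.  73.] [ 0.625 -0.313  0.08 ]
wb tape 0.74 [607. 346.  66.  78.] [0.632 0.292 0.045]
wb tape 0.6 [307. 259. 308. 205.] [ 0.528 -0.047  0.045]
7.2917
```

View pics/wb.png

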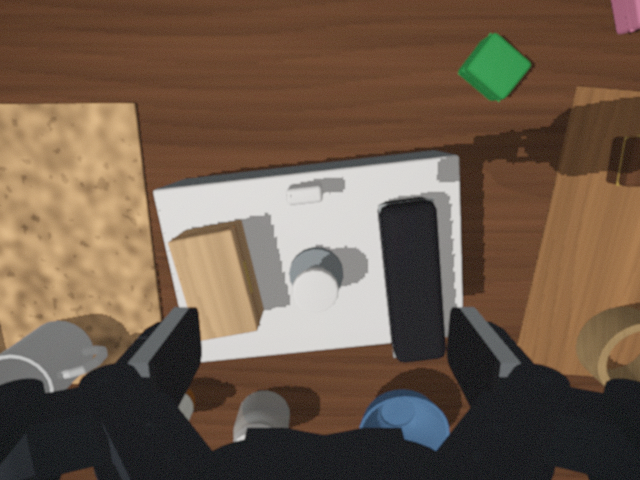

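View pics/w3.png

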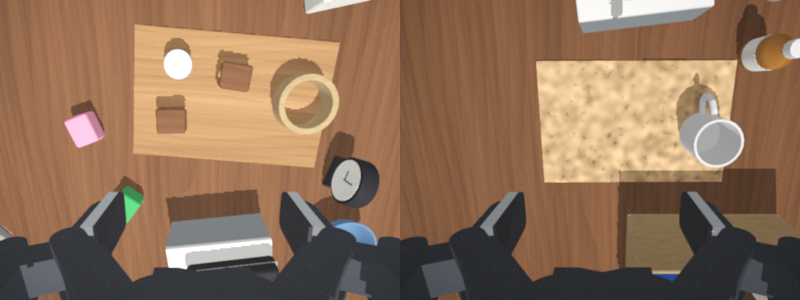

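Run:
```python
import cv2,numpy as np
a=cv2.imread('pics/wb.png')[140:380,140:480];a=cv2.resize(a,(800,565),interpolation=cv2.INTER_CUBIC);cv2.imwrite('pics/wbc.png',a)
from h import *; import json
S=json.load(open('S.json')); ce=[np.array(c) for c in S['wb']]
for z,pts in((.088,[(156,191),(459,156),(463,310),(201,362)]),(.128,[(380,205),(434,200),(443,357),(395,360)])):
    print([np.round(ray(p,'wrist',z,ce),4)[:2].tolist() for p in pts])
ce=[np.array(c) for c in S['wm']]
print([np.round(ray(((u-400)*1.6,v*1.6),'wrist',.004,ce),4)[:2].tolist() for u,v in[(537,61),(736,60),(544,182),(722,181)]])
ce=[np.array(c) for c in S['wt']]
print([np.round(ray((u*1.6,v*1.6),'wrist',.004,ce),4)[:2].tolist() for u,v in[(135,25),(339,42),(134,153),(314,167)]])
```

```text
[[0.4492, -0.1838], [0.4177, 0.0913], [0.5679, 0.1085], [0.6262, -0.1566]]
[[0.4548, 0.0166], [0.4506, 0.061], [0.5963, 0.0797], [0.5994, 0.0357]]
[[0.37, -0.2315], [0.7064, -0.2293], [0.369, -0.4512], [0.7103, -0.4485]]
[[0.3691, 0.4537], [0.7057, 0.4283], [0.3524, 0.2363], [0.6898, 0.2094]]
```

View pics/wbc.png

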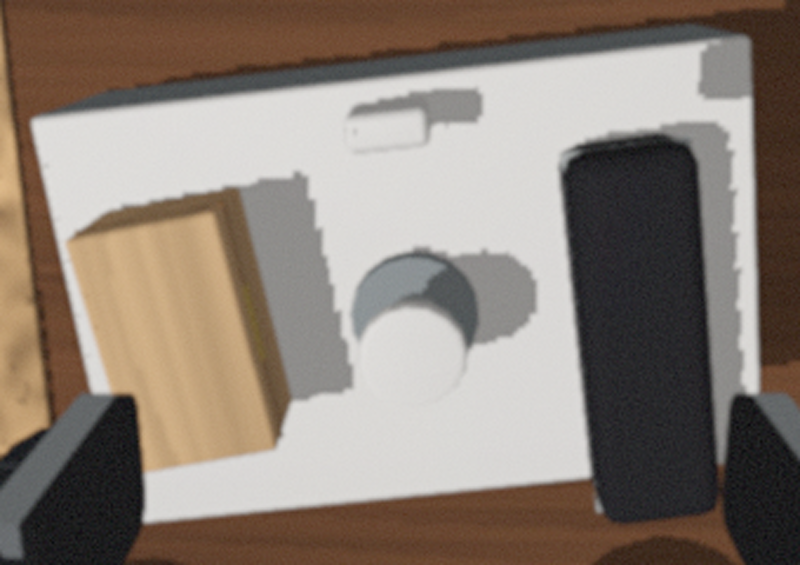

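```bash
cat >> h.py <<'E'
def pick(x,y,z,yaw,op,force=60,zup=.27,fine=True):
    fingers.gripper_to(op); robot.move_to([x,y,zup],DN(yaw))
    robot.line_to([x,y,z+.04],velocity=.25)
    hit=robot.line_to([x,y,z],velocity=.08,f_stop=8)
    fingers.gripper_to(0,force); robot.pause(.2); g=robot.current_finger_gap()
    robot.line_to([x,y,zup],velocity=.2); g2=robot.current_finger_gap()
    print('pick hit',hit,'gap mm',np.round([g*85,g2*85],1)); return g2
def place(x,y,z,yaw,rel,zup=.27):
    robot.move_to([x,y,zup],DN(yaw)); print('gap at place',round(robot.current_finger_gap()*85,1))
    robot.line_to([x,y,z+.05],velocity=.25)
    hit=robot.line_to([x,y,z-.004],velocity=.05,f_stop=5)
    print('place hit',hit,np.round(robot.current_tool_pos(),4))
    fingers.gripper_to(rel); robot.pause(.2); robot.line_to([x,y,zup],velocity=.25)
E
python3 - <<'E'
from h import *; import json
ce=[np.array(c) for c in json.load(open('S.json'))['wb']]
P=[ray(np.array(p)*.425+140,'wrist',.133,ce)[:2] for p in [(68,240),(212,208),(278,447)]]
d=P[2]-P[1]; yaw=np.degrees(np.arctan2(d[1],d[0])); c=(P[0]+P[2])/2
print(np.round(P,4),np.linalg.norm(d),np.linalg.norm(P[1]-P[0]),yaw,c)
yw=np.degrees(np.arctan2(*(P[1]-P[0])[::-1]))-90
print(yw)
y0=180+(yaw+yw)/2 if abs(yaw-yw)<6 else 180+yaw
pick(c[0],c[1],.112,y0,.90)
print(robot.current_joint_positions().round(1) if hasattr(robot.current_joint_positions(),'round') else robot.current_joint_positions())
grab('wrist','k1')
E
```

```text
[[ 0.4852 -0.1593]
 [ 0.4735 -0.1075]
 [ 0.5663 -0.0882]] 0.09476524791798692 0.05313871011774813 11.74755460971836 [ 0.52575263 -0.12378043]
12.71077837956335
pick hit False gap mm [55.1 54.7]
[-11.   17.2  29.4  86.9  -8.5  78.3 121.3]
```

Run:
```python
from h import *
place(.462,-.385,.028,180,.92)
pick(.5253,.0483,.110,187.4,.77)
place(.465,-.285,.026,180,.80)
robot.move_to([.44,-.30,.34],DN(180)); robot.pause(.2)
grab('wrist','k2'); print(robot.current_time_s())
```

```text
gap at place 55.0
place hit True [ 0.4615 -0.3846  0.0292]
pick hit False gap mm [47.1 47. ]
gap at place 47.2
place hit True [ 0.4646 -0.2847  0.027 ]
26.0917
```

View pics/k2.png

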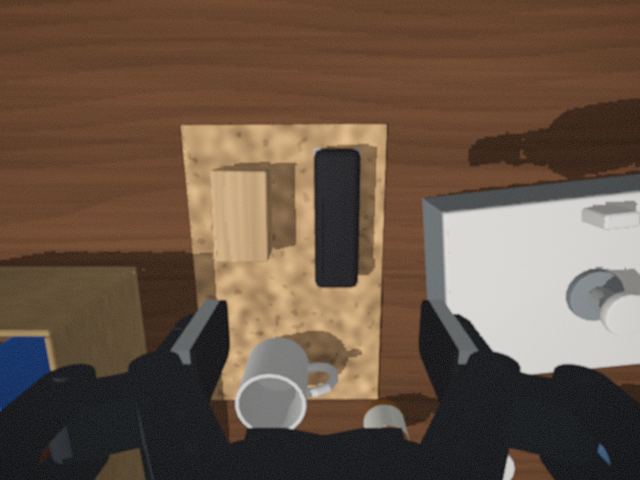

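Both items lie flat on the cork: wood box at about px (240,215), case at (337,218), and the mug is untouched. Next I refine the box pose on the cleared lid.

Run:
```python
from h import *; import json
robot.move_to([.40,-.035,.36],DN(180)); robot.pause(.3)
ce=cam('wrist'); im=grab('wrist','k3')
hsv=cv2.cvtColor(im,cv2.COLOR_RGB2HSV)
m=((hsv[...,1]<30)&(hsv[...,2]>175)).astype(np.uint8)
m=cv2.morphologyEx(m,cv2.MORPH_OPEN,np.ones((5,5)))
n,L,st,cc=cv2.connectedComponentsWithStats(m); k=1+st[1:,4].argmax(); print(st[k])
pts=np.argwhere(L==k)[:,::-1]
W=np.array([ray(p,'wrist',.088,ce)[:2] for p in pts[::7]],dtype=np.float32)
print('rect',cv2.minAreaRect(W))
vis=cv2.cvtColor(im,cv2.COLOR_RGB2BGR)
c=np.array([.5215,-.037]);a=.114;R=np.array([[np.cos(a),-np.sin(a)],[np.sin(a),np.cos(a)]])
q=np.c_[(np.array([[-.09,-.14],[-.09,.14],[.09,.14],[.09,-.14]])@R.T+c),np.full(4,.088)]
cv2.polylines(vis,[pix(q,'wrist',ce).round().astype(int)],True,(0,0,255),1)
for p in ([-.075,0,.110],[.005,0,.140]):
    u=pix(np.r_[R@p[:2]+c,p[2]],'wrist',ce)[0].round().astype(int); cv2.circle(vis,tuple(map(int,u)),3,(0,255,0),1)
cv2.imwrite('pics/k3v.png',vis)
for l in('lid_handle','pump_top'):
    for r in recognise(l,'wrist'): print(l,r['p'],r['rect'],ray(r['rect'][:2],'wrist',.124 if 'h' in l else .14,ce))
```

```text
[  175   217   281   183 33996]
rect ((0.5218551158905029, -0.03828342258930206), (0.1794455498456955, 0.27845287322998047), 6.4486799240112305)
lid_handle 0.88 [315.4, 310.8, 278.1, 187.8] [ 0.50137823 -0.04454417  0.124     ]
pump_top 0.81 [323.4, 338.3, 44.1, 44.6] [ 0.52172817 -0.03696525  0.14      ]
pump_top 0.7 [317.4, 306.9, 282.3, 187.1] [ 0.49007743 -0.04231768  0.14      ]
```

View pics/k3v.png

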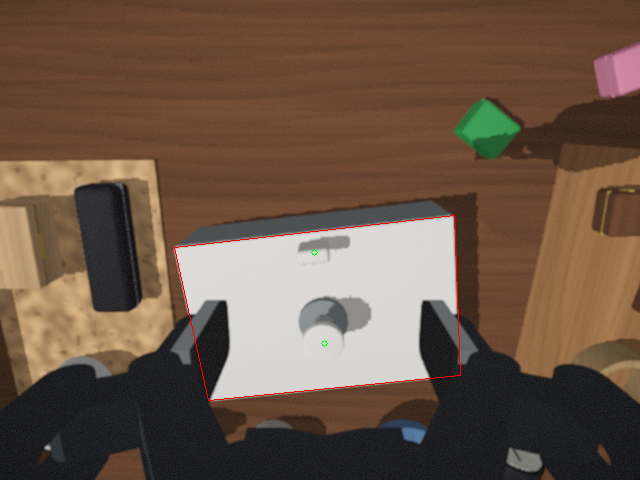

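The fitted rectangle (179×278 mm, yaw 6.45°) matches the lid, so I'll open it by its tab along the arc.

```bash
cat >> h.py <<'E'
BC=np.array([.5217,-.0378]); BYAW=6.45; BR=Rrpy([0,0,BYAW])
def B(x,y,z): return np.r_[BC,0]+BR@np.array([x,y,z])
def handle(th,dz=.003): return B(.09-.165*np.cos(th)+.03*np.sin(th),0,.08+.165*np.sin(th)+.03*np.cos(th)+dz)
E
python3 - <<'E'
from h import *
yw=180+BYAW
fingers.gripper_to(.6); robot.move_to(handle(0,.09),DN(yw)); robot.line_to(handle(0,.02),velocity=.2)
print(robot.line_to(handle(0),velocity=.05,f_stop=6))
fingers.gripper_to(0,35); print('gap',robot.current_finger_gap()*85)
f0=np.array(robot.current_contact_force())
for th in np.arange(.1,1.51,.1):
    try: robot.line_to(handle(th),velocity=.1)
    except robot.PlanningError as e: print('plan',th,e); break
    print(round(th,1),np.round(np.array(robot.current_contact_force())-f0,1),round(robot.current_finger_gap()*85,1))
g=grab('scene','o1'); cv2.imwrite('pics/o1c.png',cv2.resize(cv2.cvtColor(g[150:400,150:500],cv2.COLOR_RGB2BGR),None,fx=2,fy=2))
print(robot.current_time_s())
E
```

```text
False
gap 29.131543631270425
0.1 [-0.5 -1.8 -1.5] 29.3
0.2 [ 0.6 -0.4 -2.1] 29.2
0.3 [ 0.6 -0.5 -2.2] 29.2
0.4 [ 0.9 -1.1 -4. ] 29.4
0.5 [ 0.7 -1.4 -3. ] 29.1
0.6 [-0.4 -1.9 -3.9] 29.3
0.7 [ 0.4 -2.9 -3.8] 28.9
0.8 [-0.5 -1.8 -4.8] 29.0
0.9 [-0.3 -0.7 -5.3] 29.5
1.0 [-0.8 -2.7 -5.2] 29.0
1.1 [-0.9 -2.3 -6.5] 29.1
1.2 [-0.5 -2.7 -6.1] 29.3
1.3 [ 0.4 -2.9 -6.1] 29.2
1.4 [ 0.7 -2.2 -5.5] 29.3
1.5 [ 0.3 -2.8 -3.6] 28.8
34.7083
```

View pics/o1c.png

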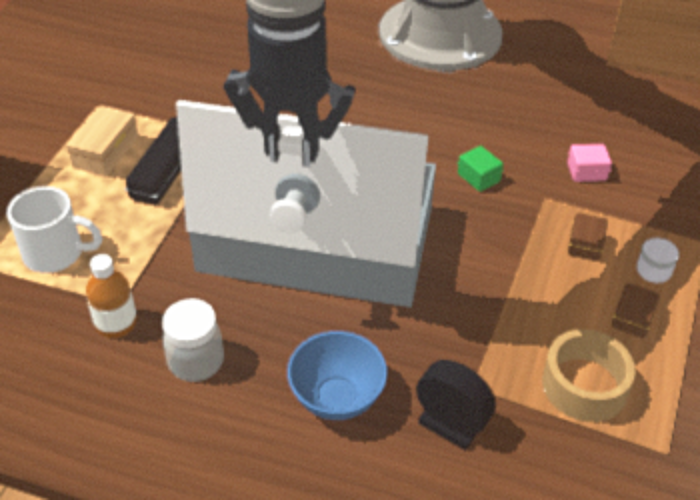

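The lid is open at about 1.5 rad. Release it and look at the keepsakes.

Run:
```python
from h import *; import json
fingers.gripper_to(.65); p=handle(1.5); robot.line_to(p+[0,0,.06],velocity=.2); robot.line_to(p+[-.1,0.05,.10],velocity=.3)
robot.move_to([.40,.33,.26],DN(180)); robot.pause(.3)
ce=cam('wrist'); im=grab('wrist','t1'); json.dump([c.tolist() for c in ce],open('t1.json','w'))
for l,z in [('tin0',.042),('jewel0',.04),]:
    for r in recognise(l,'wrist'):
        if r['p']>.4: print(l,np.round(r['p'],2),np.round(r['rect']),np.round(ray(r['rect'][:2],'wrist',z,ce),3))
```

```text
tin0 0.82 [393. 251.  56.  55.] [0.438 0.389 0.042]
jewel0 0.97 [101. 128.  90.  78.] [0.334 0.149 0.04 ]
jewel0 0.93 [370. 339.  51.  64.] [0.523 0.372 0.04 ]
jewel0 0.84 [269.  52.  80.  72.] [0.278 0.288 0.04 ]
jewel0 0.83 [293. 235.  53.  60.] [0.424 0.303 0.04 ]
```

View pics/t1.png

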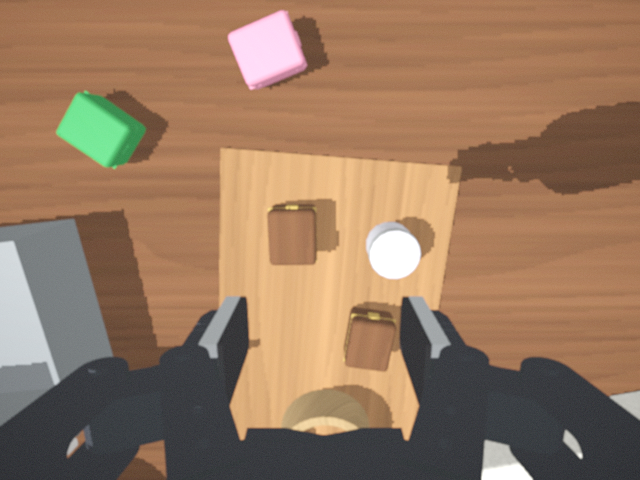

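```bash
cat >> h.py <<'E'
def put(bx,by,yawtool,rel,off=.029):
    p=B(bx,by,.005+off)
    robot.move_to([.43,.15,.28],DN(180)); place(p[0],p[1],p[2],yawtool,rel,zup=.24)
def look(lab,zz,xy,pose=(.40,.33,.26)):
    robot.move_to(list(pose),DN(180)); robot.pause(.2); ce=cam('wrist'); grab('wrist','last')
    P=[ray(r['rect'][:2],'wrist',zz,ce)[:2] for r in recognise(lab,'wrist') if r['p']>.4]
    P=sorted(P,key=lambda p:np.hypot(*(p-xy))); return P
E
python3 - <<'E'
from h import *; import json
ce=[np.array(c) for c in json.load(open('t1.json'))]
out={}
for n,c in dict(A=[(268,209),(316,208),(315,264),(272,265)],B=[(350,318),(397,323),(389,370),(347,363)]).items():
    P=np.array([ray(p,'wrist',.04,ce)[:2] for p in c]); m=P.mean(0)
    d=(P[2]+P[3]-P[0]-P[1])/2; w=(P[1]+P[2]-P[0]-P[3])/2
    print(n,m.round(4),np.linalg.norm(d).round(4),np.linalg.norm(w).round(4),np.degrees(np.arctan2(d[1],d[0])).round(1),np.degrees(np.arctan2(w[1],w[0])).round(1)-90)
    out[n]=[*m,float(np.degrees(np.arctan2(d[1],d[0])))]
t=ray((395,251),'wrist',.042,ce)[:2]; out['T']=[*t,0]; print('T',t.round(4))
json.dump(out,open('k.json','w'))
# first: jewel A
x,y,a=out['A']
g=pick(x,y,.033,180+a,.85,40)
if g*85>36: put(-.02,-.075,180+BYAW,.72)
print('B?',look('jewel0',.04,out['B'][:2])[:2],'T?',look('tin0',.042,t)[:2],robot.current_time_s())
E
```

```text
A [0.4252 0.3022] 0.0502 0.0394 0.2 1.2000000000000028
B [0.5285 0.3727] 0.048 0.0422 -4.5 -8.700000000000003
T [0.4374 0.391 ]
pick hit False gap mm [41.5 41.2]
gap at place 41.0
place hit True [ 0.5097 -0.1144  0.0346]
B? [array([0.52332253, 0.37202514]), array([0.27700299, 0.28624027])] T? [array([0.43671732, 0.38796049])] 49.3917
```

Run:
```python
from h import *; import json
k=json.load(open('k.json'))
g=pick(*k['T'][:2],.033,180,.85,40)
if g*85>38: put(-.02,.075,180+BYAW,.72)
P=look('jewel0',.04,k['B'][:2]); print('B',P[:2])
d=P[0]-[.5233,.372]
if np.hypot(*d)<.012:
    g=pick(k['B'][0],k['B'][1],.033,180-6,.85,40)
    if g*85>36: put(-.02,0,180+BYAW,.68)
robot.move_to([.36,-.03,.34],DN(180)); robot.pause(.2); grab('wrist','b1'); grab('top','b1t')
a=cv2.imread('pics/b1.png');b=cv2.imread('pics/b1t.png')[110:390,100:560]
cv2.imwrite('pics/b1c.png',np.hstack([cv2.resize(a,(400,300)),cv2.resize(b,(400,300))]))
print(robot.current_time_s())
```

```text
pick hit False gap mm [42.5 42.9]
gap at place 42.9
place hit True [0.4928 0.0344 0.0347]
B [array([0.52485118, 0.37126405]), array([0.27716764, 0.28573239])]
pick hit False gap mm [41.5 41.6]
gap at place 41.1
place hit True [ 0.5012 -0.04    0.0348]
70.175
```

View pics/b1c.png

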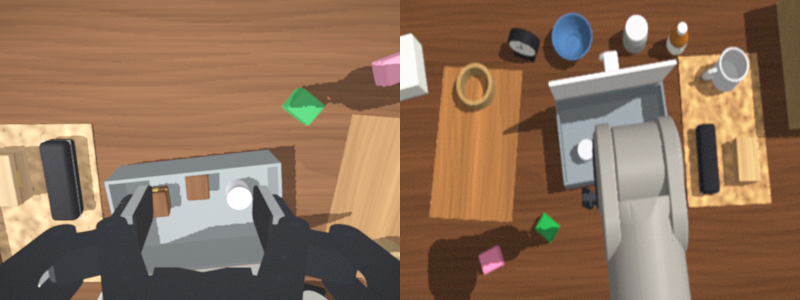

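All three keepsakes are side by side on the floor of the box and the tray is empty. Now close the lid the same way and look at it.

Run:
```python
from h import *
yw=180+BYAW; p=handle(1.5); print(robot.tip_reach)
fingers.gripper_to(.65); robot.move_to(p+[-.06,0,.10],DN(yw)); robot.line_to(p+[0,0,.06],velocity=.2)
print('hit',robot.line_to(p,velocity=.08,f_stop=6)); fingers.gripper_to(0,35); print('gap',robot.current_finger_gap()*85)
f0=np.array(robot.current_contact_force())
for th in [*np.arange(1.4,.05,-.1),.04,0,-.015]:
    if th<0: h=robot.line_to(handle(0)-[0,0,.003],velocity=.03,f_stop=15); print('press',h)
    else: robot.line_to(handle(th),velocity=.1)
    if int(th*10)%4==0: print(round(th,2),np.round(np.array(robot.current_contact_force())-f0,1),round(robot.current_finger_gap()*85,1))
robot.pause(.3); fingers.gripper_to(.6); robot.line_to(handle(0,.12),velocity=.2)
robot.move_to([.40,-.035,.36],DN(180)); robot.pause(.3)
ce=cam('wrist'); im=grab('wrist','c1')
vis=cv2.cvtColor(im,cv2.COLOR_RGB2BGR)
q=np.array([B(x,y,.088) for x,y in [[-.09,-.14],[-.09,.14],[.09,.14],[.09,-.14]]])
cv2.polylines(vis,[pix(q,'wrist',ce).round().astype(int)],True,(0,0,255),1)
s=cv2.cvtColor(grab('scene'),cv2.COLOR_RGB2BGR)[180:340,200:420]
cv2.imwrite('pics/c1v.png',np.hstack([cv2.resize(vis,(400,300)),cv2.resize(s,(400,300))])); print(robot.current_time_s())
```

```text
0.017
hit False
gap 29.31564174125293
1.3 [-1.  0.  2.] 29.0
0.9 [-3.  -2.   4.4] 29.1
0.5 [-2.1 -2.6 -2.7] 29.5
0.1 [ 0.1 -3.3 -4.5] 29.0
0.04 [-1.6 -3.3 -4.2] 29.1
0 [-5.7 -2.5 11.1] 28.9
press False
-0.01 [-13.7  -0.3  33.9] 29.0
80.575
```

View pics/c1v.png

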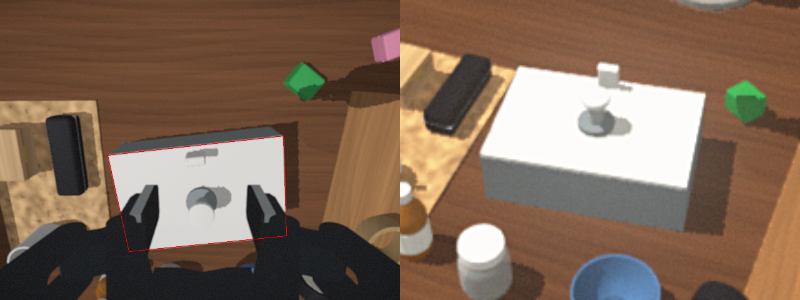

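The lid is shut and lies on the fitted outline. Now the two pump strokes.

Run:
```python
from h import *
p=B(.005,0,0); yw=180+BYAW
fingers.gripper_to(0,30); robot.move_to([p[0],p[1],.20],DN(yw))
for s in range(2):
    robot.line_to([p[0],p[1],.161],velocity=.1); robot.pause(.2)
    f0=np.array(robot.current_contact_force())
    h=robot.line_to([p[0],p[1],.130],velocity=.03,f_stop=22); robot.pause(.3)
    print('stroke',h,np.round(robot.current_tool_pos(),4),'dF',np.round(np.array(robot.current_contact_force())-f0,1))
    robot.line_to([p[0],p[1],.175],velocity=.06); robot.pause(.5)
robot.line_to([p[0],p[1],.25],velocity=.2)
robot.move_to([.40,-.035,.36],DN(180)); robot.pause(.3); ce=cam('wrist')
grab('wrist','f1'); vis=cv2.imread('pics/f1.png')
q=np.array([B(x,y,.088) for x,y in [[-.09,-.14],[-.09,.14],[.09,.14],[.09,-.14]]])
cv2.polylines(vis,[pix(q,'wrist',ce).round().astype(int)],True,(0,0,255),1)
u=pix(B(.005,0,.14),'wrist',ce)[0]; cv2.circle(vis,tuple(int(round(v)) for v in u),4,(0,255,0),1)
s=cv2.cvtColor(grab('scene'),cv2.COLOR_RGB2BGR)[180:360,100:440]
cv2.imwrite('pics/f1v.png',np.hstack([cv2.resize(vis,(400,300)),cv2.resize(s,(400,300))])); print(robot.current_time_s())
```

```text
stroke True [ 0.5271 -0.0374  0.1356] dF [-1.4 -0.2  9.8]
stroke True [ 0.5271 -0.0373  0.1356] dF [-2.6  0.4  9.4]
89.825
```

View pics/f1v.png

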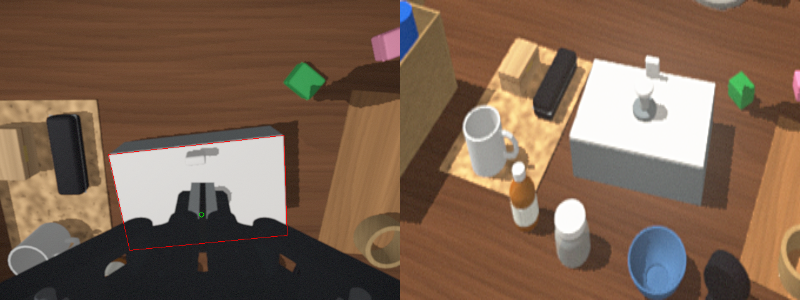

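Run:
```python
from h import *
grab('scene','end')
print([(r['p'],np.round(r['rect'])) for r in recognise('pump_top','scene')][:2],'top up',pix(B(.005,0,.14),'scene'),'if down',pix(B(.005,0,.118),'scene'))
print('handle shut',pix(B(-.075,0,.124),'scene'),np.round(robot.current_contact_force(),1))
a=cv2.imread('pics/end.png')
for z,c in((.14,(0,255,0)),(.118,(0,0,255))): cv2.circle(a,tuple(int(round(v)) for v in pix(B(.005,0,z),'scene')[0]),1,c,-1)
cv2.imwrite('pics/endc.png',cv2.resize(a[195:285,240:380],(780,500),interpolation=cv2.INTER_CUBIC))
```

```text
[(0.67, array([307., 234.,  14.,  19.]))] top up [[306.84287854 230.33730742]] if down [[306.96985345 236.98834742]]
handle shut [[313.96889037 214.90602967]] [ 0.6 -0.1  0.1]
```

View pics/endc.png

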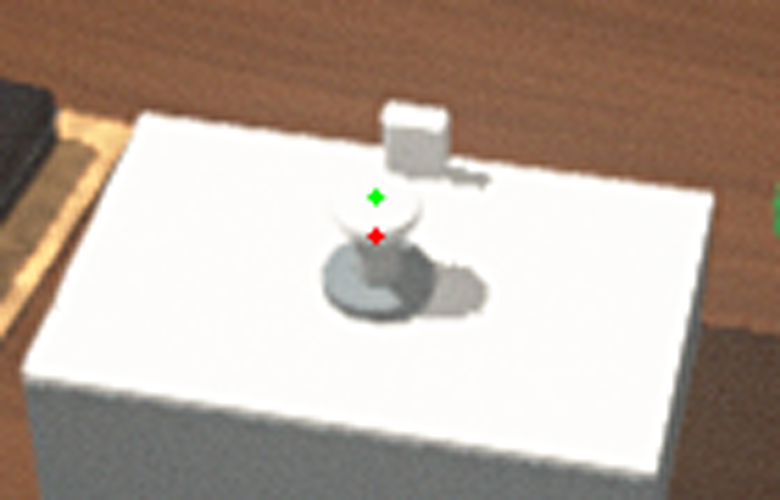

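The pump head's top is at the projected "up" point (green), the stem is visible, and the lid is shut. I'm handing the job in.

```bash
python3 -c "
from station import workorder; print(workorder.close_job())"
```

```text
the job is handed in; nothing more can be done
None
```

The keepsakes are packed, the lid is shut and pumped with two strokes, and the job is handed in at about 90 s of the 210 s allowed. The interface reports no verdict, so this rests on my own checks.

- **Lid cleared:** the spectacles case and pale wooden box are flat on the cork mat, clear of the mug.
- **Keepsakes:** three were present, one tin and two dark jewellery boxes. All stood side by side on the box floor in the last picture before closing. I left the green and pink look-alikes alone, and no grasp slipped.
- **Lid:** I opened it to about 1.5 rad by the tab, then brought it back slowly along the arc and pressed it down with about 34 N. The last picture shows it shut; I had no direct reading of its angle.
- **Pump:** both strokes hit the 22 N force limit I set, so the head met its stop. The arm held each one about 21.4 mm down (the stop is 22 mm, 20 mm was needed), worked out from the tool height, not read directly. The force then settled at 9–10 N, as expected at the stop.
- **Last check:** the picture shows the head fully up, and the force on the tool was about zero. No bystander was visibly moved in the pictures, though I did not measure their positions.

No check failed or disagreed.

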